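# Uncover the key and hold the hob reset switch turned

### The job

Lift the blue tray off the wooden key caddy and set it down flat in the middle of the cutting board, then let go of it. Take the red key out of the caddy, push it blade down into the lock on top of the grey switch box, working it past the sticky pins until its shoulder is fully home on the cylinder, and only then turn it a quarter turn clockwise (seen from above) right to the stop. The lock is sprung, so finish while gripping the key and holding it there, still fully home; leave the pot, tumbler, mug and jars where they stand.

Things in the scene. Friction and masses are not known exactly. Their poses are not given: they have to be found in the camera images.
- tray: blue plastic tray, 156 x 136 mm, 32 mm high at the rim, with a bridge handle; 0.15 to 0.32 kg. Origin at the centre of its underside. z up. Its foot (118 x 98 x 5 mm) nests with 6 mm play each side in the mouth of the caddy and the tray rests on the caddy's rim; lift it straight up.
- tray_grip (a point): middle of the tray's handle bar, 83 mm above the tray's underside. The bar is 14 mm thick (tray y), 16 mm high and runs along the tray's x; between the two end posts it is free over 136 mm, with 43 mm of free height under it.
- caddy: fixed oak box, 146 x 126 x 96 mm, walls 8 mm, open on top; the tray covers it at the start. Origin at the centre of its underside. In its middle a dark slotted block 60 x 50 mm, top 42 mm above the counter, in which the key stands blade down (1.25 mm play each way), its long way along the caddy's x.
- key: key, 78 mm high, 65 g. Origin at the blade's tip, z up to the bow. Steel blade 16 mm wide (key x), 5 mm thick (key y), 34 mm long, the last 6 mm tapered to 8 x 2.5 mm; shoulder plate 24 x 13 mm from z = 34 to 38 mm; red bow 30 mm wide (x), 12 mm thick (y) from 38 to 78 mm, gripped across its thickness. Same after half a turn about z: it enters the lock either way round.
- key_grip (a point): middle of the key's red bow, 58 mm above the blade tip, axes as the key's
- key_shoulder (a point): underside of the key's shoulder, 34 mm above the blade tip; it stands on the caddy block at the start and on the cylinder's face when the key is fully home
- switch_box: fixed grey steel box 130 x 120 x 74 mm (the hob's reset switch) with a brass ring (60 mm across, top at 77.5 mm) round the lock; origin at the centre of its underside, the lock upright over it. White mark beyond the lock on its +y side, red mark on its +x side.
- lock_mouth (a point): centre of the keyway's mouth on the steel cylinder (31 mm square), 80 mm above the counter; turns with it, z up. Keyway 18 mm (point x) by 7 mm (point y), straight down through the 40 mm long cylinder. Two sprung sticky pins stick out 4 mm into it from its narrow ends 11 and 19 mm below the mouth; the tapered blade wedges them aside with 4 to 10 N of push, less if wiggled in yaw.
- lock (a joint): turn of the cylinder, rad: 0 at rest, grows clockwise seen from above, stop at 1.62 (a little past a quarter). A spring of 0.03 N m at rest to 0.19 N m at the stop turns it back when let go. The key has up to 0.13 rad of play in the keyway, so the hand turns that much farther than the cylinder.
- board: fixed wooden cutting board 190 x 160 mm, 18 mm thick; origin at the centre of its underside, its top 18 mm above the counter
- pot: covered aluminium pot, 166 mm across, 118 mm high with the lid's knob, two side handles; bystander; origin under its centre
- tumbler: glass tumbler, 72 mm across, 100 mm high; bystander; origin under its centre
- salt_jar: white jar, 52 mm across, 85 mm high; bystander; origin under its centre
- mug: blue mug, 80 mm across, 90 mm high; bystander; origin under its centre
- spice_jar: amber jar with orange cap, 60 mm across, 110 mm high; bystander; origin under its centre

How it is judged:
By the outcome, as a careful person would: the job done as asked, in the order asked, and still so for the second after the job is handed in, while the arm keeps its last pose, push and grip.
It also fails if it takes over 69 s, if anything falls off the work surface, if the arm or the gripper's body presses on something with over 40 N, if the wrist force passes 120 N, or if a joint passes its speed limit or range.

### The arm

A 6-joint arm with a two-finger parallel gripper is mounted at the origin on the work surface. World frame = base frame: x ahead of the robot, y to its left, z up, the work surface at z = 0. Lengths are in m, angles in rad, forces in N, time in s.
With the tool pointing down it reaches from about 0.275 to 0.85 m from the base axis. Payload 19 kg.
Tool frame: the origin (TCP) lies between the finger pads; the fingertips stand 11 mm ahead of it and the grasp point (between the pads) lies 8 mm behind it; z points along the fingers, y is the direction in which the jaws open and shut (so a half turn about z gives the same grasp; the last joint's range is limited). The gripper opens to 85 mm and grips with 20 to 120 N. Pads are 22 mm wide; open, the fingers measure 114 mm over their backs; the gripper's body (76 mm by 85 mm) begins 54 mm behind the grasp point. The pads swing forward as they close: fully open they stand 13 mm farther back than shut.
Start: joints at [1.156, 0.15, 1.437, -0, 1.554, -0.134], TCP at [0.159, 0.552, 0.21] pointing down, gripper open.
Joint ranges: [-2.8, 2.8], [-0.68, 2.1], [0.12, 2.68], [-1.39, 4.53], [0.16, 2.79], [-2.81, 2.81]. Speed limits (rad/s): [1.89, 1.89, 2.22, 3.01, 3.01, 3.01].

### API

Orientations are given as a unit quaternion [x, y, z, w].
In Python, from cell import manip gives the robot as it stands. The module is installed in compiled form; this text tells all that it offers.
- The arm moves only by the shell command python3 -m handwheel 'ROWS' [FORCE]. ROWS is JSON, a list that holds one entry, the list of rows, each a list of 7 numbers: the shift along the tool's x, y, z in cm, then the turn, a rotation vector about the tool's x, y, z in degrees, then the opening, from 0 (shut) to 1 (fully open). In form: [[[dx, dy, dz, wx, wy, wz, jaw], ...]]. A call has 1 to 12 rows; each row is the pose to reach, as a shift and turn from the pose commanded when the call began, along the tool's axes at that moment; what a row does not reach only later rows make up. A row lasts 1/10 s, in which the tool goes at most 50 mm and 8.59 degrees, less where a joint would pass 70% of its speed; a pose out of reach is approached as far as the arm can. A call with a gripper value outside its range is refused whole. The fingers move at their own pace and stop on an object; FORCE is the grip in N (left out, the last holds). Time passes only in rows, so rows that repeat a pose let the fingers close. It gives the time, the measured TCP pose, the force and the opening at its end, in the units of the state.
- manip.observe(): the state, without advancing time (a new reading comes with each control period).
- manip.grab_frame(name): name is "scene" or "top" or "wrist"; returns (picture, depth): 420x560x3 uint8, blue, green, red; 420x560 float32, m along the optical axis (not along the pixel's ray), 0 where there is no reading.
- manip.camera_info(name): a dict with "fx", "fy", "cx", "cy" (pixels), "distortion" ([k1, k2, p1, p2, k3] as OpenCV has them; the pictures are not rectified), "cam_to_world" (4x4, takes a point from camera to world coordinates). Camera axes: x right, y down, z forward; pixel columns grow to the right and rows downward; lengths in m; the calibration is good to about 2 mm. A picture is of the moment at which its call begins: read the wrist's pose just before it. camera_info takes no time and is no camera call; for the wrist camera it gives the pose at the moment of the call.
- manip.close_job(): hands the job in, once; it reports no verdict.
The state is a dict: "clock": time; "q": joint angles; "joint_velocities": joint speeds; "joint_torque": joint torques, N m; "tcp_pos": TCP position; "tcp_rot": TCP orientation; "ft_force": force on the tool from outside, world axes, zero at the start; "wrist_torque": the same for the moment, N m; "finger_gap": finger opening in m.
Only numpy, scipy, OpenCV 4.12 (cv2) and the standard library are available. Lean on these libraries where they do the work, as an engineer would, in place of code of your own. Each camera call takes 0.05 s, during which the arm holds its last target. There are 200 camera calls.

## Working session

There is one attempt and no reset: what is moved stays moved. The work goes in short steps, Python scripts to look and compute and a shell command to move; the robot and the scene stay as the last step left them, time stands still between calls to the robot, and variables do not carry over. Pictures are saved under pics/ and viewed, about 8 in all and at most 12, crops included, and the job is handed in when it is done.

```bash
mkdir -p pics; cat > h.py <<'E'
import numpy as np,cv2
from cell import manip
from scipy.spatial.transform import Rotation as R
def grab(n,save=None):
    c=manip.camera_info(n); p,d=manip.grab_frame(n)
    if save: cv2.imwrite('pics/'+save,p)
    return p,d,c
def K(c): return np.array([[c['fx'],0,c['cx']],[0,c['fy'],c['cy']],[0,0,1.]])
def ray(c,uv):
    u=cv2.undistortPoints(np.array(uv,float).reshape(-1,1,2),K(c),np.array(c['distortion'],float))[:,0]
    T=np.array(c['cam_to_world']); return T[:3,3],np.c_[u,np.ones(len(u))]@T[:3,:3].T
def onplane(c,uv,z):
    o,r=ray(c,uv); return o+r*((z-o[2])/r[:,2])[:,None]
def cloud(c,d):
    v,u=np.mgrid[0:420,0:560]; o,r=ray(c,np.c_[u.ravel(),v.ravel()])
    return (o+r*d.reshape(-1,1)).reshape(420,560,3)
def st():
    s=manip.observe(); print({k:np.round(s[k],4).tolist() for k in('clock','q','tcp_pos','tcp_rot','ft_force','wrist_torque','finger_gap')}); return s
def delta(pos,xdir=None,ydir=None):
    """shift (cm, tool axes) and yaw to reach tcp pos, vertical tool w/ tool y along ydir(angle deg)"""
    s=manip.observe(); r=R.from_quat(s['tcp_rot']); print('shift cm',np.round(r.inv().apply(np.array(pos)-s['tcp_pos'])*100,2))
    if ydir is not None:
        M=r.as_matrix(); 
        y=np.array([np.cos(np.radians(ydir)),np.sin(np.radians(ydir)),0]); y=y*np.sign(y@M[:,1]); z=np.array([0,0,-1.])
        T=np.c_[np.cross(y,z),y,z]; print('rotvec deg',np.round((r.inv()*R.from_matrix(T)).as_rotvec(degrees=True),2))
E
cat > a.py <<'E'
from h import *
st()
ims=[]
for n in('scene','top'):
    p,d,c=grab(n,n+'0.png'); np.savez(n+'0',p=p,d=d,c=np.array(c,dtype=object)); ims.append(p); print(n,np.round(c['cam_to_world'],3).tolist(),c['fx'])
cv2.imwrite('pics/both.png',cv2.resize(np.hstack(ims),(1120,420)))
E
python3 a.py
```

```text
{'clock': 0.0, 'q': [1.156, 0.151, 1.438, -0.0, 1.5538, -0.134], 'tcp_pos': [0.1593, 0.5522, 0.2092], 'tcp_rot': [0.1399, 0.9902, -0.0006, -0.0002], 'ft_force': [0.4807, -0.509, -0.1402], 'wrist_torque': [-0.0254, 0.0364, -0.0031], 'finger_gap': 0.0857}
scene [[-0.771, 0.395, -0.499, 1.012], [0.636, 0.497, -0.59, 0.515], [0.015, -0.773, -0.634, 0.678], [0.0, 0.0, 0.0, 1.0]] 415.8378308292155
top [[0.016, -0.977, 0.213, 0.365], [-1.0, -0.016, 0.002, 0.013], [0.002, -0.213, -0.977, 1.2], [0.0, 0.0, 0.0, 1.0]] 519.2319108375525
```

View pics/top0.png

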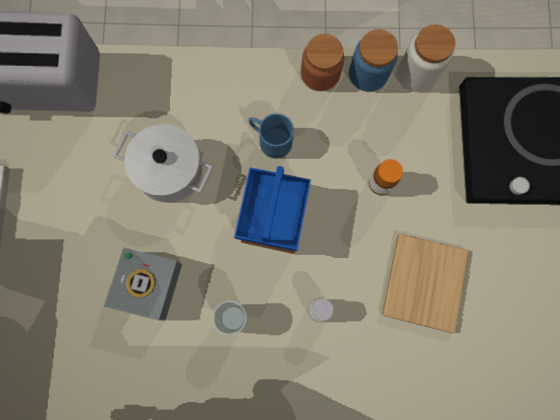

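View pics/scene0.png

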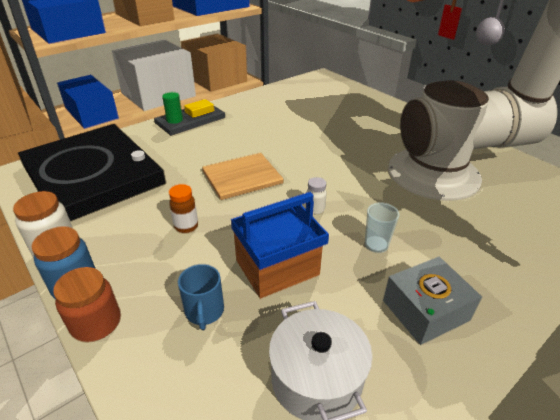

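```bash
cat > b.py <<'E'
from h import *
z=np.load('top0.npz',allow_pickle=True); p,d,c=z['p'],z['d'],z['c'].item()
P=cloud(c,d); hsv=cv2.cvtColor(p,cv2.COLOR_BGR2HSV)
def rect(pts): 
    r=cv2.minAreaRect((pts[:,:2]*1000).astype(np.float32)); return np.round(r[0],1),np.round(r[1],1),round(r[2],1)
def win(x0,x1,y0,y1):
    m=np.zeros((420,560),bool); m[y0:y1,x0:x1]=1; return m
# board
m=win(375,480,225,340)&(abs(P[...,2]-.018)<.006)&(hsv[...,1]>90); n,l,s,_=cv2.connectedComponentsWithStats(m.astype(np.uint8)); m=l==1+s[1:,4].argmax()
u=np.argwhere(m)[:,::-1]; print('board',rect(onplane(c,u,.018)),np.median(P[m][:,2]))
# tray rim at z=0.032+0.096-? and bar
w=win(225,320,155,260)&(d>0)
blue=w&(hsv[...,0]>100)&(hsv[...,0]<130)&(hsv[...,1]>130)
zz=P[...,2][blue]; print('z hist',np.histogram(zz,bins=np.arange(.08,.2,.01)))
m=blue&(P[...,2]>.1); print('tray cloud',rect(P[m]))
m=blue&(P[...,2]>.165); print('bar',rect(P[m]),np.percentile(P[m][:,2],[5,50,95]),m.sum())
# box
w=win(100,190,240,325)
m=w&(abs(P[...,2]-.076)<.007); print('boxtop',rect(P[m]),np.median(P[m][:,2]))
for nm,mm in(('brass',w&(hsv[...,0]>12)&(hsv[...,0]<32)&(hsv[...,1]>120)&(P[...,2]>.06)),):
    u=np.argwhere(mm)[:,::-1]; q=onplane(c,u,.0775); print(nm,len(u),rect(q),q.mean(0))
cv2.imwrite('pics/boxcrop.png',cv2.resize(np.hstack([p[245:325,100:190],p[155:255,225:320][:80,:90]]),None,fx=4.4,fy=4.4,interpolation=cv2.INTER_CUBIC))
E
python3 b.py
```

```text
board (array([ 462.3, -332.5]), array([160.6, 188.2]), 76.9) 0.016673371109740653
z hist (array([   0, 2624,  858,  242,  296,    8,    9,    8,   13,  244,  269]), array([0.08, 0.09, 0.1 , 0.11, 0.12, 0.13, 0.14, 0.15, 0.16, 0.17, 0.18,
       0.19]))
tray cloud (array([605.1,  13.8]), array([134.3, 156.3]), 79.1)
bar (array([605.2,  12.2]), array([ 15.5, 152. ]), 78.9) [0.17627026 0.18010343 0.18341207] 520
boxtop (array([446.1, 295.2]), array([122.2, 130.8]), 76.4) 0.07316570553197
brass 284 (array([446.8, 293.1]), array([57.1, 57.7]), 0.6) [0.44509126 0.29217791 0.0775    ]
```

View pics/boxcrop.png

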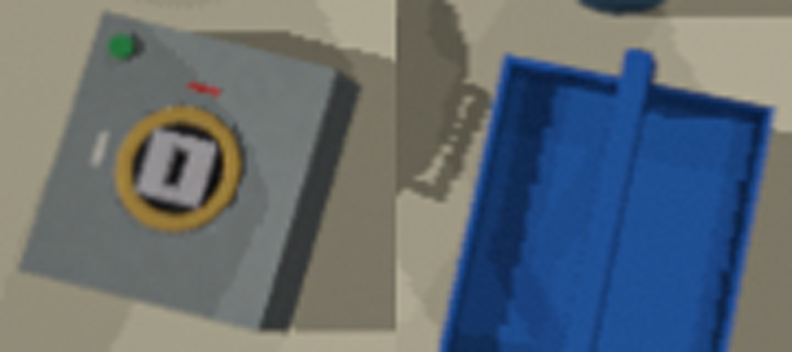

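```bash
python3 -c "
from h import *
delta([.605,.013,.26],ydir=78.9)"
```

```text
shift cm [-57.77 -39.46  -5.04]
rotvec deg [-0.06 -0.01 -4.99]
```

```bash
python3 -m handwheel '[[[-57.8,-39.5,-5,0,0,-5,1],[-57.8,-39.5,-5,0,0,-5,1],[-57.8,-39.5,-5,0,0,-5,1],[-57.8,-39.5,-5,0,0,-5,1],[-57.8,-39.5,-5,0,0,-5,1],[-57.8,-39.5,-5,0,0,-5,1],[-57.8,-39.5,-5,0,0,-5,1],[-57.8,-39.5,-5,0,0,-5,1],[-57.8,-39.5,-5,0,0,-5,1],[-57.8,-39.5,-5,0,0,-5,1],[-57.8,-39.5,-5,0,0,-5,1],[-57.8,-39.5,-5,0,0,-5,1]]]' 60; python3 -c "
from h import *
st();delta([.605,.013,.166],ydir=78.9)"
```

```text
clock: 1.3
tcp_pos: [0.5414, 0.0891, 0.2525]
tcp_rot: [0.097, 0.995, -0.0, -0.0]
ft_force: [0.3, 1.3, 1.2]
finger_gap: 0.0855
{'clock': 1.3, 'q': [0.0227, 0.0848, 1.4251, 0.0, 1.6319, -1.3543], 'tcp_pos': [0.5414, 0.0891, 0.2525], 'tcp_rot': [0.0967, 0.9953, -0.0, -0.0001], 'ft_force': [0.34, 1.3498, 1.1534], 'wrist_torque': [0.0324, -0.0073, 0.0093], 'finger_gap': 0.0855}
shift cm [-7.71 -6.24  8.65]
rotvec deg [-0.   -0.01 -0.  ]
```

```bash
python3 -m handwheel '[[[-7.7,-6.2,0,0,0,0,1],[-7.7,-6.2,0,0,0,0,1],[-7.7,-6.2,0,0,0,0,1],[-7.7,-6.2,0,0,0,0,1]]]'; python3 -c "
from h import *
st();delta([.605,.013,.166],ydir=78.9)
grab('wrist','w1.png')"
```

```text
clock: 1.7
tcp_pos: [0.6043, 0.0147, 0.2515]
tcp_rot: [0.097, 0.995, 0.0, -0.001]
ft_force: [-0.2, -0.3, -0.3]
finger_gap: 0.0853
{'clock': 1.7, 'q': [-0.1032, 0.204, 1.2916, 0.0001, 1.6478, -1.4788], 'tcp_pos': [0.6043, 0.0147, 0.2515], 'tcp_rot': [0.0974, 0.9952, 0.0, -0.0009], 'ft_force': [-0.1657, -0.3165, -0.3375], 'wrist_torque': [0.0056, 0.0198, -0.0053], 'finger_gap': 0.0853}
shift cm [-0.12 -0.15  8.55]
rotvec deg [-0.01 -0.11 -0.08]
```

View pics/w1.png

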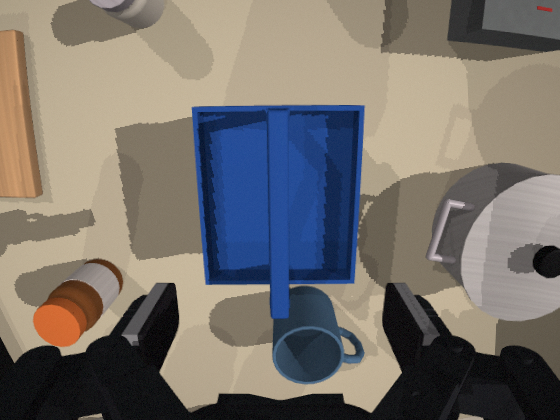

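The handle bar is centred at column 279 between the fingers (167–395) and well aligned. Descending and gripping.

```bash
python3 -m handwheel '[[[-0.1,-0.1,4,0,0,0,1],[-0.1,-0.1,7,0,0,0,1],[-0.1,-0.1,8.5,0,0,0,1],[-0.1,-0.1,8.5,0,0,0,0.5],[-0.1,-0.1,8.5,0,0,0,0],[-0.1,-0.1,8.5,0,0,0,0],[-0.1,-0.1,8.5,0,0,0,0],[-0.1,-0.1,8.5,0,0,0,0],[-0.1,-0.1,8.5,0,0,0,0]]]' 60; python3 -c "
from h import *
st()"
```

```text
clock: 2.65
tcp_pos: [0.6051, 0.0142, 0.1679]
tcp_rot: [0.097, 0.995, -0.0, 0.0]
ft_force: [-0.3, 0.3, 0.2]
finger_gap: 0.0003
{'clock': 2.65, 'q': [-0.1037, 0.2297, 1.4283, -0.0001, 1.4831, -1.4809], 'tcp_pos': [0.6051, 0.0142, 0.1679], 'tcp_rot': [0.0966, 0.9953, -0.0001, 0.0003], 'ft_force': [-0.2822, 0.3169, 0.191], 'wrist_torque': [-0.0121, -0.021, -0.0556], 'finger_gap': 0.0003}
```

```bash
python3 -c "
from h import *
a=grab('wrist')[0]; b=grab('scene')[0][150:330,150:420]
cv2.imwrite('pics/w2.png',np.hstack([a,cv2.resize(b,(240,160))[:160] if 0 else np.vstack([cv2.resize(b,(240,160)),np.zeros((260,240,3),np.uint8)])]))
st()"
```

```text
{'clock': 2.75, 'q': [-0.1038, 0.2299, 1.4286, -0.0001, 1.483, -1.4809], 'tcp_pos': [0.605, 0.0142, 0.1677], 'tcp_rot': [0.0967, 0.9953, -0.0, 0.0001], 'ft_force': [-0.2924, 0.3354, -1.0166], 'wrist_torque': [0.0309, -0.0313, 0.0334], 'finger_gap': 0.0001}
```

View pics/w2.png

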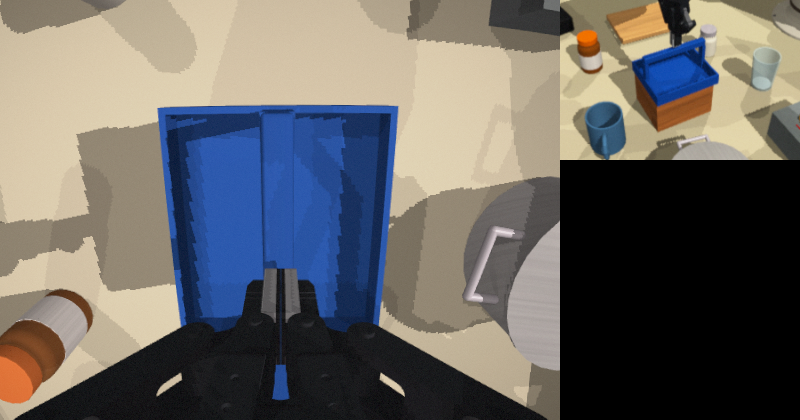

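```bash
python3 -c "
from h import *
p,d,c=grab('wrist'); P=cloud(c,d)
for v,u in((200,279),(255,279),(275,270),(275,290),(290,270),(385,281),(310,255),(120,175),(200,215)): print(v,u,np.round(P[v,u],3),p[v,u])
print(np.round(c['cam_to_world'],3))
p,d,c=grab('scene'); P=cloud(c,d);h=cv2.cvtColor(p,cv2.COLOR_BGR2HSV)
m=(P[...,2]>.14)&(P[...,2]<.3)&(abs(P[...,0]-.605)<.12)&(abs(P[...,1]-.013)<.12)
b=m&(h[...,0]>100)&(h[...,0]<130)&(h[...,1]>130); k=m&~b
print('bar',b.sum(),P[b].mean(0),np.percentile(P[b][:,2],[2,50,98])); print('finger',k.sum(),[np.percentile(P[k][:,i],[2,10,50,90,98]).round(3) for i in range(3)])
cv2.imwrite('pics/s2.png',cv2.resize(p[170:270,220:340],(720,600),interpolation=cv2.INTER_CUBIC))
"
```

```text
200 279 [0.568 0.021 0.182] [168  88  46]
255 279 [0.593 0.016 0.182] [164  84  41]
275 270 [0.594 0.012 0.199] [88 87 89]
275 290 [0.595 0.02  0.2  ] [100  99 102]
290 270 [0.593 0.012 0.212] [89 87 90]
385 281 [0.666 0.002 0.183] [149  76  39]
310 255 [0.597 0.006 0.218] [18 18 18]
120 175 [ 0.526 -0.038  0.102] [121  62  32]
200 215 [ 0.581 -0.026  0.101] [174  90  45]
[[ 0.192  0.934  0.302  0.527]
 [ 0.981 -0.182 -0.06   0.029]
 [-0.001  0.308 -0.951  0.332]
 [ 0.     0.     0.     1.   ]]
bar 827 [0.61234755 0.01691726 0.17201149] [0.14263    0.17523349 0.18120278]
finger 1193 [array([0.601, 0.606, 0.617, 0.624, 0.627]), array([-0.036, -0.006,  0.028,  0.067,  0.075]), array([0.19 , 0.211, 0.267, 0.292, 0.298])]
```

View pics/s2.png

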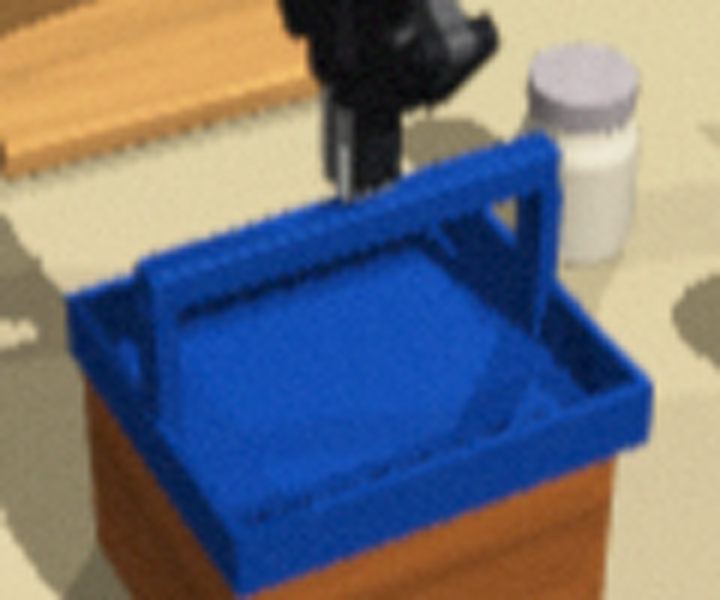

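```bash
cat > tip.py <<'E'
from h import *
s=st(); c=manip.camera_info('wrist'); p,d=manip.grab_frame('wrist'); P=cloud(c,d)
r=R.from_quat(s['tcp_rot']); L=r.inv().apply(P.reshape(-1,3)-s['tcp_pos']).reshape(P.shape)  # tool coords
h=cv2.cvtColor(p,cv2.COLOR_BGR2HSV)
m=(h[...,1]<60)&(d>.03)&(abs(L[...,0])<.03)&(abs(L[...,1])<.06)&(L[...,2]<.04)&(L[...,2]>-.08)&(h[...,2]>50)
for sgn in(-1,1):
    q=L[m&(sgn*L[...,1]>0)]*1000
    if len(q): print('pad side',sgn,len(q),'x',np.percentile(q[:,0],[5,50,95]).round(1),'y',np.percentile(q[:,1],[5,50,95]).round(1),'z',np.percentile(q[:,2],[5,50,90,95,98,100]).round(1))
Tc=np.array(c['cam_to_world']); print('cam in tool mm',r.inv().apply(Tc[:3,3]-s['tcp_pos'])*1000)
E
python3 tip.py; python3 -m handwheel '[[[0,0,-4,0,0,0,0],[0,0,-4,0,0,0,0],[0,0,-4,0,0,0,1],[0,0,-4,0,0,0,1],[0,0,-4,0,0,0,1],[0,0,-4,0,0,0,1],[0,0,-4,0,0,0,1],[0,0,-4,0,0,0,1]]]' 60; python3 tip.py
```

```text
{'clock': 2.85, 'q': [-0.1037, 0.23, 1.4287, -0.0001, 1.483, -1.4809], 'tcp_pos': [0.605, 0.0142, 0.1676], 'tcp_rot': [0.0966, 0.9953, -0.0001, -0.0], 'ft_force': [0.018, -0.0219, 0.5882], 'wrist_torque': [-0.0103, 0.0039, -0.0412], 'finger_gap': 0.0}
pad side -1 716 x [ 7.2 11.  11.7] y [-34.6  -4.5  -2.1] z [-74.3 -48.3 -31.5 -29.  -27.5 -25.6]
pad side 1 725 x [ 8.3 11.  11.8] y [ 1.3  3.8 33. ] z [-72.8 -48.1 -31.7 -28.9 -27.2 -26.1]
cam in tool mm [  79.10995469   -0.28933341 -164.2898386 ]
clock: 3.7
tcp_pos: [0.6049, 0.0143, 0.2074]
tcp_rot: [0.097, 0.995, -0.0, -0.0]
ft_force: [-0.2, -0.9, 0.3]
finger_gap: 0.0846
{'clock': 3.7, 'q': [-0.1037, 0.2143, 1.3674, -0.0001, 1.5603, -1.4809], 'tcp_pos': [0.6049, 0.0143, 0.2074], 'tcp_rot': [0.0966, 0.9953, -0.0, -0.0002], 'ft_force': [-0.2466, -0.8637, 0.3241], 'wrist_torque': [-0.0194, 0.0886, -0.0164], 'finger_gap': 0.0846}
pad side -1 969 x [ 6.5 10.8 11.5] y [-52.8 -46.7 -44. ] z [-72.5 -60.  -43.  -40.7 -38.7 -34.2]
pad side 1 999 x [-0.5 10.9 11.6] y [42.1 46.  52.5] z [-72.5 -59.3 -41.6 -39.1 -35.1 -33.9]
cam in tool mm [  79.10711986   -0.29468293 -164.30206731]
```

```bash
python3 -m handwheel '[[[0,-0.1,4,0,0,0,1],[0,-0.1,7,0,0,0,1],[0,-0.1,7.7,0,0,0,1],[0,-0.1,7.7,0,0,0,0.3],[0,-0.1,7.7,0,0,0,0],[0,-0.1,7.7,0,0,0,0],[0,-0.1,7.7,0,0,0,0],[0,-0.1,7.7,0,0,0,0],[0,-0.1,7.7,0,0,0,0]]]' 60; python3 tip.py
```

```text
clock: 4.65
tcp_pos: [0.6051, 0.0132, 0.1314]
tcp_rot: [0.097, 0.995, -0.0, 0.001]
ft_force: [-1.7, -0.2, 6.2]
finger_gap: 0.0132
{'clock': 4.65, 'q': [-0.1053, 0.249, 1.4795, -0.0002, 1.4119, -1.4826], 'tcp_pos': [0.6051, 0.0132, 0.1314], 'tcp_rot': [0.0966, 0.9953, -0.0001, 0.0006], 'ft_force': [-1.7163, -0.2284, 6.162], 'wrist_torque': [-0.0207, 0.2186, 0.1161], 'finger_gap': 0.0132}
pad side -1 722 x [ 6.5 11.  11.7] y [-40.1 -11.   -8.6] z [-74.7 -48.4 -32.1 -29.2 -27.8 -25.4]
pad side 1 772 x [ 6.6 11.  12.2] y [ 7.9 10.4 37.3] z [-74.  -49.  -32.7 -29.7 -27.8 -25.9]
cam in tool mm [  79.10118466   -0.27907279 -164.31713021]
```

```bash
python3 -m handwheel '[[[0,0,-1,0,0,0,0],[0,0,-2.5,0,0,0,0],[0,0,-4.5,0,0,0,0],[0,0,-7,0,0,0,0],[0,0,-9.5,0,0,0,0],[0,0,-10,0,0,0,0],[0,0,-10,0,0,0,0]]]'; python3 -c "
from h import *
delta([.4623,-.3325,.2314],ydir=76.9)
a=grab('wrist')[0]; b=grab('top')[0]
cv2.imwrite('pics/w3.png',cv2.resize(np.hstack([a,b]),(800,300)))"
```

```text
clock: 5.4
tcp_pos: [0.605, 0.0133, 0.2316]
tcp_rot: [0.097, 0.995, -0.0, 0.001]
ft_force: [0.7, 0.6, -2.5]
finger_gap: 0.0129
shift cm [  7.36 -36.68   0.  ]
rotvec deg [0.   0.1  2.01]
```

View pics/w3.png

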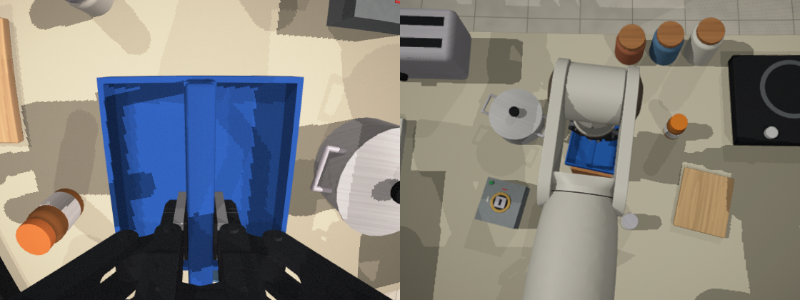

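```bash
python3 -m handwheel '[[[0.3,-1.5,0,0,0,0,0],[0.9,-4.5,0,0,0,0.3,0],[1.7,-8.5,0,0,0,0.5,0],[2.5,-12.5,0,0,0,0.8,0],[3.3,-16.5,0,0,0,1,0],[4.1,-20.5,0,0,0,1.2,0],[4.9,-24.5,0,0,0,1.4,0],[5.7,-28.5,0,0,0,1.6,0],[6.5,-32.5,0,0,0,1.8,0],[7.1,-35.3,0,0,0,2,0],[7.4,-36.7,0,0,0,2,0],[7.4,-36.7,0,0,0,2,0]]]'; python3 -c "
from h import *
st();delta([.4623,-.3325,.2314],ydir=76.9)"
```

```text
clock: 6.7
tcp_pos: [0.4604, -0.334, 0.2297]
tcp_rot: [0.115, 0.993, 0.0, -0.001]
ft_force: [0.2, 0.1, -2.0]
finger_gap: 0.0129
{'clock': 6.7, 'q': [-0.7629, 0.1326, 1.4178, -0.0003, 1.5925, -2.103], 'tcp_pos': [0.4604, -0.334, 0.2297], 'tcp_rot': [0.1151, 0.9934, 0.0003, -0.0007], 'ft_force': [0.192, 0.0749, -2.0157], 'wrist_torque': [0.0145, 0.0075, -0.0108], 'finger_gap': 0.0129}
shift cm [-0.16  0.19 -0.17]
rotvec deg [ 0.02 -0.08 -0.12]
```

```bash
python3 -m handwheel '[[[0,0,2,0,0,0,0],[0,0,5,0,0,0,0],[0,0,8.5,0,0,0,0],[0,0,12,0,0,0,0],[0,0,14.5,0,0,0,0],[0,0,16,0,0,0,0],[0,0,16.6,0,0,0,0],[0,0,16.9,0,0,0,0],[0,0,17.1,0,0,0,0],[0,0,17.2,0,0,0,0],[0,0,17.2,0,0,0,0]]]'; python3 -c "
from h import *
st();delta([.4623,-.3325,.0584],ydir=76.9)"
```

```text
clock: 7.8
tcp_pos: [0.4618, -0.3329, 0.0592]
tcp_rot: [0.114, 0.993, -0.0, 0.0]
ft_force: [0.3, 0.2, -2.5]
finger_gap: 0.0126
{'clock': 7.8, 'q': [-0.7599, 0.2342, 1.6521, -0.0001, 1.2544, -2.1021], 'tcp_pos': [0.4618, -0.3329, 0.0592], 'tcp_rot': [0.114, 0.9935, -0.0003, 0.0003], 'ft_force': [0.2639, 0.1741, -2.5117], 'wrist_torque': [-0.0725, -0.0215, 0.0356], 'finger_gap': 0.0126}
shift cm [-0.04  0.05  0.08]
rotvec deg [-0.03  0.04  0.01]
```

```bash
python3 -m handwheel '[[[0,0,0.05,0,0,0,0],[0,0,0.1,0,0,0,0],[0,0,0.15,0,0,0,0]]]'; python3 -m handwheel '[[[0,0,0.05,0,0,0,0],[0,0,0.05,0,0,0,0]]]'
```

```text
clock: 8.1
tcp_pos: [0.4617, -0.333, 0.0584]
tcp_rot: [0.114, 0.993, -0.0, 0.0]
ft_force: [-7.0, 5.0, 18.4]
finger_gap: 0.013
clock: 8.3
tcp_pos: [0.4618, -0.333, 0.0584]
tcp_rot: [0.114, 0.993, -0.001, 0.001]
ft_force: [-8.5, 6.9, 19.8]
finger_gap: 0.013
```

Seated. Release and rise.

```bash
python3 -m handwheel '[[[0,0,0,0,0,0,0.5],[0,0,0,0,0,0,1],[0,0,0,0,0,0,1],[0,0,0,0,0,0,1],[0,0,0,0,0,0,1],[0,0,-2,0,0,0,1],[0,0,-6,0,0,0,1],[0,0,-11,0,0,0,1],[0,0,-16,0,0,0,1],[0,0,-19,0,0,0,1],[0,0,-19,0,0,0,1]]]'; python3 -c "
from h import *
st();delta([.605,.0135,.24],ydir=78.9)"
```

```text
clock: 9.4
tcp_pos: [0.4625, -0.3336, 0.2515]
tcp_rot: [0.114, 0.993, -0.002, 0.003]
ft_force: [0.2, -0.0, -0.2]
finger_gap: 0.0854
{'clock': 9.4, 'q': [-0.7598, 0.1252, 1.3827, -0.0001, 1.6267, -2.1022], 'tcp_pos': [0.4625, -0.3336, 0.2515], 'tcp_rot': [0.114, 0.9935, -0.0022, 0.0028], 'ft_force': [0.1588, -0.0051, -0.2026], 'wrist_torque': [-0.0514, 0.0101, 0.0406], 'finger_gap': 0.0854}
shift cm [-6.01 37.03  1.05]
rotvec deg [-0.22  0.34 -1.99]
```

```bash
python3 -m handwheel '[[[-1,6,0,0,0,-0.5,0.4],[-2,12,0,0,0,-1,0.4],[-3,18,0,0,0,-1.5,0.4],[-4,24,0,0,0,-2,0.4],[-5,30,0,0,0,-2,0.4],[-5.8,35.5,0,0,0,-2,0.4],[-6,37,1,0,0,-2,0.4],[-6,37,1,0,0,-2,0.4],[-6,37,1,0,0,-2,0.4],[-6,37,1,0,0,-2,0.4]]]'
cat > k.py <<'E'
from h import *
st(); p,d,c=grab('wrist','w4.png'); P=cloud(c,d); h=cv2.cvtColor(p,cv2.COLOR_BGR2HSV)
m=((h[...,0]<8)|(h[...,0]>172))&(h[...,1]>120)&(h[...,2]>60)&(np.hypot(P[...,0]-.605,P[...,1]-.013)<.06)
n,l,s,_=cv2.connectedComponentsWithStats(m.astype(np.uint8)); m=l==1+s[1:,4].argmax(); print(s[1:].tolist())
z=P[m][:,2]; print('z',np.percentile(z,[2,50,98]))
t=m&(P[...,2]>.080); u=np.argwhere(t)[:,::-1]; q=onplane(c,u,.086); r=cv2.minAreaRect((q[:,:2]*1000).astype(np.float32)); print('key top',r,len(u))
delta([r[0][0]/1000,r[0][1]/1000,.1])
pt,dt,ct=grab('top'); ht=cv2.cvtColor(pt,cv2.COLOR_BGR2HSV); Pt=cloud(ct,dt)
b=(ht[...,0]>100)&(ht[...,0]<130)&(ht[...,1]>130)&(np.hypot(Pt[...,0]-.462,Pt[...,1]+.333)<.12)
if b.sum(): 
  for z0,z1 in((.04,.06),(.09,.12)):
    q=Pt[b&(Pt[...,2]>z0)&(Pt[...,2]<z1)]; print('tray',z0,cv2.minAreaRect((q[:,:2]*1000).astype(np.float32)),np.median(q[:,2]))
cv2.imwrite('pics/v4.png',cv2.resize(np.hstack([p,pt]),(800,300)))
E
python3 k.py
```

```text
clock: 10.4
tcp_pos: [0.6036, 0.0145, 0.2357]
tcp_rot: [0.096, 0.995, -0.0, -0.001]
ft_force: [-1.0, -0.8, 0.1]
finger_gap: 0.0346
{'clock': 10.4, 'q': [-0.1033, 0.205, 1.3219, -0.0003, 1.616, -1.4818], 'tcp_pos': [0.6036, 0.0145, 0.2357], 'tcp_rot': [0.096, 0.9954, -0.0001, -0.0007], 'ft_force': [-0.9912, -0.824, 0.0505], 'wrist_torque': [0.0075, -0.025, -0.014], 'finger_gap': 0.0346}
[[267, 158, 1, 1, 1], [264, 162, 1, 1, 1], [252, 165, 1, 2, 2], [268, 164, 1, 1, 1], [279, 165, 1, 1, 1], [253, 169, 2, 2, 2], [270, 168, 1, 1, 1], [270, 172, 1, 1, 1], [269, 173, 15, 41, 564], [257, 209, 1, 1, 1]]
z [0.04175054 0.0856164  0.08748942]
key top ((607.2259521484375, 9.37280559539795), (10.920886039733887, 29.72315788269043), 79.03881072998047) 425
shift cm [-0.45 -0.36 13.61]
tray 0.04 ((462.64263916015625, -331.5958251953125), (137.67605590820312, 155.98243713378906), 77.4097900390625) 0.047721188266121484
tray 0.09 ((461.1053466796875, -331.88037109375), (16.553058624267578, 149.53189086914062), 77.44075775146484) 0.10679677029354206
```

View pics/v4.png

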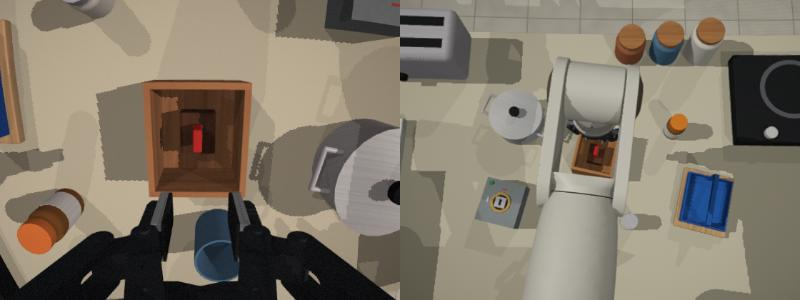

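```bash
python3 -m handwheel '[[[-0.4,-0.4,4,0,0,0,0.4],[-0.4,-0.4,8,0,0,0,0.4],[-0.4,-0.4,11,0,0,0,0.4],[-0.4,-0.4,11,0,0,0,0.4],[-0.4,-0.4,11,0,0,0,0.4]]]'; python3 k.py; python3 tip.py
```

```text
clock: 11.0
tcp_pos: [0.6071, 0.0086, 0.1277]
tcp_rot: [0.097, 0.995, -0.0, 0.0]
ft_force: [1.3, -0.1, 0.0]
finger_gap: 0.0341
{'clock': 11.0, 'q': [-0.1126, 0.2558, 1.4787, -0.0002, 1.4066, -1.4887], 'tcp_pos': [0.6071, 0.0086, 0.1277], 'tcp_rot': [0.0972, 0.9953, -0.0001, 0.0002], 'ft_force': [1.3097, -0.0637, 0.0408], 'wrist_torque': [-0.043, -0.0266, -0.0074], 'finger_gap': 0.0341}
[[256, 174, 1, 1, 1], [250, 180, 1, 1, 1], [272, 196, 21, 63, 1248], [256, 203, 1, 1, 1], [256, 208, 2, 2, 2], [256, 211, 1, 1, 1], [264, 238, 1, 1, 1], [258, 245, 1, 1, 1]]
z [0.04164437 0.08556821 0.08720384]
key top ((606.745361328125, 9.724210739135742), (11.641674041748047, 31.304826736450195), 78.52344512939453) 925
shift cm [0.11 0.08 2.86]
tray 0.04 ((462.5458984375, -331.53216552734375), (137.11203002929688, 155.5106964111328), 77.59414672851562) 0.047737438184215275
tray 0.09 ((461.5970458984375, -332.35491943359375), (16.598690032958984, 150.83145141601562), 76.67523956298828) 0.10677717007503829
{'clock': 11.1, 'q': [-0.1119, 0.2548, 1.4775, -0.0001, 1.4063, -1.4886], 'tcp_pos': [0.6079, 0.0089, 0.1289], 'tcp_rot': [0.0969, 0.9953, -0.0001, 0.0015], 'ft_force': [-0.3014, 0.3062, 0.5022], 'wrist_torque': [0.0368, 0.0062, -0.035], 'finger_gap': 0.0343}
pad side -1 819 x [-9.2 10.9 11.7] y [-46.5 -21.6 -19. ] z [-74.4 -51.6 -33.4 -30.6 -28.8 -26.9]
pad side 1 807 x [-7.4 10.9 11.6] y [18.4 20.9 39.1] z [-74.4 -50.4 -32.2 -29.3 -27.5 -25.3]
cam in tool mm [  79.10458097   -0.28987587 -164.31144188]
```

```bash
python3 -m handwheel '[[[0.1,0.1,4,0,0,0,0.4],[0.1,0.1,8,0,0,0,0.4],[0.1,0.1,9.8,0,0,0,0.4],[0.1,0.1,10.3,0,0,0,0.4],[0.1,0.1,10.3,0,0,0,0.4],[0.1,0.1,10.3,0,0,0,0.2],[0.1,0.1,10.3,0,0,0,0.1],[0.1,0.1,10.3,0,0,0,0],[0.1,0.1,10.3,0,0,0,0],[0.1,0.1,10.3,0,0,0,0],[0.1,0.1,10.3,0,0,0,0]]]' 100; python3 -c "
from h import *
st()"
```

```text
clock: 12.25
tcp_pos: [0.6072, 0.0105, 0.0256]
tcp_rot: [0.097, 0.995, -0.0, 0.001]
ft_force: [-1.6, -0.2, 6.9]
finger_gap: 0.0108
{'clock': 12.25, 'q': [-0.1095, 0.3385, 1.5913, -0.0001, 1.2088, -1.4867], 'tcp_pos': [0.6072, 0.0105, 0.0256], 'tcp_rot': [0.0966, 0.9953, -0.0001, 0.0015], 'ft_force': [-1.5564, -0.1681, 6.8567], 'wrist_torque': [0.0596, 0.1186, -0.0309], 'finger_gap': 0.0108}
```

```bash
python3 -m handwheel '[[[0,0,-1,0,0,0,0],[0,0,-3,0,0,0,0],[0,0,-6,0,0,0,0],[0,0,-10,0,0,0,0],[0,0,-14,0,0,0,0],[0,0,-17,0,0,0,0],[0,0,-18,0,0,0,0],[0,0,-18,0,0,0,0]]]'; python3 -c "
from h import *
st();delta([.446,.293,.2],ydir=76.4)"
```

```text
clock: 13.05
tcp_pos: [0.6067, 0.0106, 0.2058]
tcp_rot: [0.097, 0.995, -0.0, 0.002]
ft_force: [1.2, 0.6, -1.3]
finger_gap: 0.0108
{'clock': 13.05, 'q': [-0.1094, 0.2157, 1.3688, -0.0001, 1.5538, -1.4867], 'tcp_pos': [0.6067, 0.0106, 0.2058], 'tcp_rot': [0.0966, 0.9953, -0.0001, 0.0016], 'ft_force': [1.1514, 0.5773, -1.3394], 'wrist_torque': [0.0348, 0.0203, -0.0042], 'finger_gap': 0.0108}
shift cm [21.2  24.62  0.51]
rotvec deg [0.02 0.19 2.52]
```

```bash
python3 -m handwheel '[[[2,2.3,0,0,0,0,0],[5,5.8,0,0,0,0.5,0],[8,9.3,0,0,0,1,0],[11,12.8,0,0,0,1.5,0],[14,16.3,0,0,0,2,0],[17,19.8,0,0,0,2.5,0],[19.5,22.7,0,0,0,2.5,0],[21,24.4,0.5,0,0.1,2.5,0],[21.2,24.6,0.5,0,0.1,2.5,0],[21.2,24.6,0.5,0,0.1,2.5,0],[21.2,24.6,0.5,0,0.1,2.5,0],[21.2,24.6,0.5,0,0.1,2.5,0]]]'
cat > l.py <<'E'
from h import *
import sys
s=st(); p,d,c=grab('wrist','w5.png'); P=cloud(c,d); h=cv2.cvtColor(p,cv2.COLOR_BGR2HSV)
near=np.hypot(P[...,0]-.446,P[...,1]-.294)<.045
m=near&(h[...,0]>12)&(h[...,0]<35)&(h[...,1]>120)&(P[...,2]>.06)&(P[...,2]<.1)
q=onplane(c,np.argwhere(m)[:,::-1],.0775)
k=cv2.minEnclosingCircle((q[:,:2]*1000).astype(np.float32)); e=cv2.fitEllipse(cv2.convexHull((q[:,:2]*1000).astype(np.float32))); print('brass',k,e)
cyl=near&(h[...,1]<60)&(h[...,2]>110)&(abs(P[...,2]-.08)<.006)&(np.hypot(P[...,0]-e[0][0]/1000,P[...,1]-e[0][1]/1000)<.024)
q=onplane(c,np.argwhere(cyl)[:,::-1],.080); print('cyl',cv2.minAreaRect((q[:,:2]*1000).astype(np.float32)),np.median(P[cyl][:,2]))
g=cv2.cvtColor(p,cv2.COLOR_BGR2GRAY); hull=cv2.convexHull(np.argwhere(cyl)[:,::-1].astype(np.int32)); mk=np.zeros_like(g); cv2.fillPoly(mk,[hull],1); mk=cv2.erode(mk,np.ones((3,3)))
hole=(mk>0)&(g<np.median(g[cyl])*.62)
n,l,ss,_=cv2.connectedComponentsWithStats(hole.astype(np.uint8)); hole=l==1+ss[1:,4].argmax()
q=onplane(c,np.argwhere(hole)[:,::-1],.080); r=cv2.minAreaRect((q[:,:2]*1000).astype(np.float32)); print('hole',r,hole.sum())
# key bow
kk=((h[...,0]<8)|(h[...,0]>172))&(h[...,1]>120)&(h[...,2]>40)
L=R.from_quat(s['tcp_rot']).inv().apply(P.reshape(-1,3)-s['tcp_pos']).reshape(P.shape)*1000
kk&=(abs(L[...,1])<20)&(L[...,2]>-70)&(L[...,2]<10)
if kk.sum(): print('bow tool mm',[np.percentile(L[kk][:,i],[2,50,98]).round(1) for i in range(3)])
bl=(abs(L[...,1])<15)&(L[...,2]>-28)&(L[...,2]<25)&(abs(L[...,0])<20)&(d>0)
if bl.sum(): print('below-bow tool mm',bl.sum(),[np.percentile(L[bl][:,i],[2,50,98]).round(1) for i in range(3)])
for z0 in range(-28,25,5):
    b=bl&(L[...,2]>=z0)&(L[...,2]<z0+5)
    if b.sum()>3: print(z0,b.sum(),L[b][:,0].min().round(1),np.percentile(L[b][:,0],95).round(1),np.percentile(L[b][:,1],[3,50,97]).round(1))
o=onplane; delta([r[0][0]/1000,r[0][1]/1000,.0976])
a=p[100:400,130:430]; cv2.imwrite('pics/%s'%sys.argv[1],cv2.resize(a,(600,600)))
E
python3 l.py v5.png
```

```text
clock: 14.25
tcp_pos: [0.4459, 0.2919, 0.1983]
tcp_rot: [0.119, 0.993, -0.0, -0.001]
ft_force: [0.4, 0.1, -0.7]
finger_gap: 0.0106
{'clock': 14.25, 'q': [0.4345, 0.0682, 1.5514, 0.0008, 1.5238, -0.8979], 'tcp_pos': [0.4459, 0.2919, 0.1983], 'tcp_rot': [0.1189, 0.9929, -0.0001, -0.001], 'ft_force': [0.4078, 0.0544, -0.6902], 'wrist_torque': [0.0449, 0.0082, -0.0112], 'finger_gap': 0.0106}
brass ((445.9654235839844, 293.6607360839844), 30.044458389282227) ((446.0326232910156, 293.7776794433594), (59.40188217163086, 59.68097686767578), 37.33831024169922)
cyl ((446.83575439453125, 293.948974609375), (30.517202377319336, 30.358909606933594), 76.40165710449219) 0.08017329249147959
hole ((446.2737731933594, 294.0566101074219), (7.302647113800049, 17.718706130981445), 76.7448501586914) 199
bow tool mm [array([-13.8,   9.3,  14.3]), array([-5.9, -0.4,  5.4]), array([-61.4, -59.8, -25.4])]
below-bow tool mm 400 [array([ 6.3, 10.9, 14. ]), array([-11.4,  -0. ,  11. ]), array([-27.9, -23.4,   9.9])]
-28 212 6.5 14.0 [-11.7  -0.4  11.3]
-23 29 8.7 13.5 [-6.6  2.1  6.2]
-18 9 10.1 10.7 [-6.6  5.4  6.3]
-8 39 6.0 7.0 [-2.4 -0.5  1.9]
-3 43 6.3 7.1 [-2.5  0.   2. ]
2 37 6.1 7.0 [-2.5 -0.5  2.1]
7 30 6.2 7.0 [-2.6 -0.2  2.1]
shift cm [-0.    0.21 10.08]
```

View pics/v5.png

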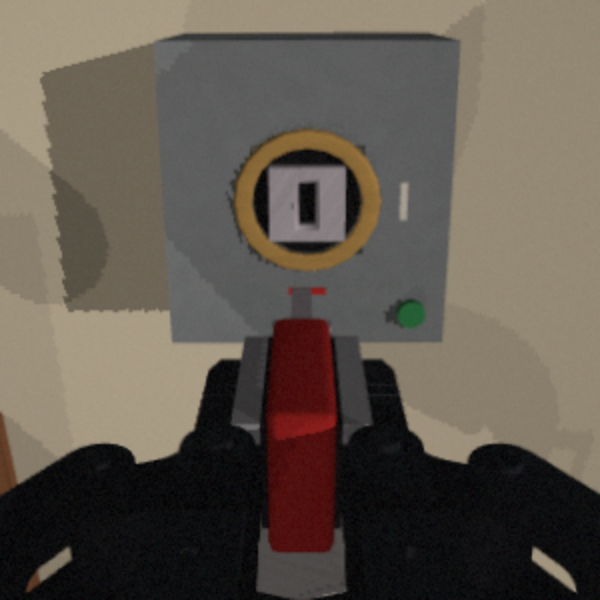

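```bash
python3 -m handwheel '[[[0.05,0.23,3,0,0,0,0],[0.05,0.23,6,0,0,0,0],[0.05,0.23,8.5,0,0,0,0],[0.05,0.23,9.3,0,0,0,0],[0.05,0.23,9.5,0,0,0,0],[0.05,0.23,9.5,0,0,0,0]]]';  python3 -c "
from h import *
st();delta([.4463,.2941,.0976],ydir=76.6)"; python3 l.py v6.png | tail -12
```

```text
clock: 14.9
tcp_pos: [0.4459, 0.2951, 0.1045]
tcp_rot: [0.119, 0.993, 0.0, -0.0]
ft_force: [0.2, 0.2, 0.4]
finger_gap: 0.0109
{'clock': 14.9, 'q': [0.44, 0.1268, 1.6812, 0.001, 1.334, -0.8935], 'tcp_pos': [0.4459, 0.2951, 0.1045], 'tcp_rot': [0.1185, 0.993, 0.0003, -0.0004], 'ft_force': [0.1821, 0.2167, 0.4268], 'wrist_torque': [0.0395, -0.0461, 0.0346], 'finger_gap': 0.0109}
shift cm [-0.06 -0.09  0.69]
rotvec deg [ 0.03 -0.05 -0.21]
hole ((448.4019775390625, 290.6385803222656), (22.678346633911133, 19.085729598999023), 1.2041289806365967) 793
bow tool mm [array([-13.8,   9.2,  14.3]), array([-5.9, -0.4,  5.4]), array([-61.3, -59.8, -25.5])]
below-bow tool mm 1861 [array([-11.7,   6.4,  14.1]), array([-14.4,   0.5,  13.9]), array([-27.3,  24.1,  25. ])]
-28 193 6.7 14.1 [-11.5  -0.4  11.2]
-23 32 9.0 13.6 [-6.6 -0.6  6.2]
-18 9 10.3 10.9 [-6.7  5.4  6.3]
-8 38 6.2 6.9 [-2.4 -0.5  2. ]
-3 45 6.0 7.1 [-2.4  0.   2. ]
2 37 6.2 7.1 [-2.5  0.   2.1]
7 28 6.4 7.1 [-2.5 -0.2  2.1]
22 1479 -13.1 13.5 [-14.3   2.8  13.9]
shift cm [-0.34 -0.4   0.72]
```

```bash
python3 -m handwheel '[[[0,-0.07,0.3,0,0,0,0],[0,-0.07,0.6,0,0,0,0],[0,-0.07,0.9,0,0,0,0],[0,-0.07,1.2,0,0,0,0],[0,-0.07,1.5,0,0,0,0],[0,-0.07,1.5,0,0,0,0]]]';  python3 -c "
from h import *
st()"
```

```text
clock: 15.55
tcp_pos: [0.4449, 0.2944, 0.088]
tcp_rot: [0.118, 0.993, -0.0, -0.001]
ft_force: [0.4, 1.0, -0.3]
finger_gap: 0.0111
{'clock': 15.55, 'q': [0.4395, 0.1393, 1.7023, 0.001, 1.3021, -0.8944], 'tcp_pos': [0.4449, 0.2944, 0.088], 'tcp_rot': [0.1183, 0.993, -0.0002, -0.0012], 'ft_force': [0.4485, 1.0429, -0.2823], 'wrist_torque': [0.0022, -0.0252, 0.0549], 'finger_gap': 0.0111}
```

```bash
python3 -m handwheel '[[[0,0,0.2,0,0,2,0],[0,0,0.3,0,0,-2,0],[0,0,0.4,0,0,3,0],[0,0,0.5,0,0,-3,0],[0,0,0.6,0,0,3,0],[0,0,0.7,0,0,-3,0],[0,0,0.8,0,0,3,0],[0,0,0.9,0,0,-3,0],[0,0,1.0,0,0,3,0],[0,0,1.1,0,0,-3,0],[0,0,1.2,0,0,0,0],[0,0,1.2,0,0,0,0]]]';  python3 -c "
from h import *
st()"
```

```text
clock: 16.75
tcp_pos: [0.4455, 0.2949, 0.0772]
tcp_rot: [0.119, 0.993, 0.001, -0.0]
ft_force: [-1.3, 1.6, 5.1]
finger_gap: 0.0108
{'clock': 16.75, 'q': [0.4397, 0.1489, 1.7148, 0.0014, 1.278, -0.8928], 'tcp_pos': [0.4455, 0.2949, 0.0772], 'tcp_rot': [0.1191, 0.9929, 0.0006, -0.0004], 'ft_force': [-1.2979, 1.5859, 5.0619], 'wrist_torque': [0.3339, 0.1893, 0.0318], 'finger_gap': 0.0108}
```

```bash
python3 -m handwheel '[[[0,0,0.1,0,0,3,0],[0,0,0.2,0,0,-3,0],[0,0,0.3,0,0,3,0],[0,0,0.4,0,0,-3,0],[0,0,0.5,0,0,3,0],[0,0,0.6,0,0,-3,0],[0,0,0.7,0,0,3,0],[0,0,0.8,0,0,-3,0],[0,0,0.9,0,0,3,0],[0,0,1.0,0,0,-3,0],[0,0,1.1,0,0,0,0],[0,0,1.1,0,0,0,0]]]';  python3 -c "
from h import *
st()"
```

```text
clock: 17.95
tcp_pos: [0.4457, 0.2948, 0.066]
tcp_rot: [0.119, 0.993, 0.0, -0.0]
ft_force: [3.3, 2.0, -1.3]
finger_gap: 0.0112
{'clock': 17.95, 'q': [0.4395, 0.1596, 1.727, 0.001, 1.2547, -0.8932], 'tcp_pos': [0.4457, 0.2948, 0.066], 'tcp_rot': [0.1189, 0.9929, 0.0004, -0.0002], 'ft_force': [3.3017, 1.9573, -1.3203], 'wrist_torque': [0.3484, -0.9011, -0.0382], 'finger_gap': 0.0112}
```

```bash
python3 -m handwheel '[[[0,0,0.1,0,0,2,0],[0,0,0.2,0,0,-2,0],[0,0,0.25,0,0,0,0],[0,0,0.25,0,0,0,0]]]';  python3 -m handwheel '[[[0,0,0.04,0,0,0,0],[0,0,0.04,0,0,0,0]]]';python3 -m handwheel '[[[0,0,0.04,0,0,0,0],[0,0,0.04,0,0,0,0]]]'; python3 l.py v7.png
```

```text
clock: 18.35
tcp_pos: [0.4457, 0.2946, 0.0636]
tcp_rot: [0.118, 0.993, 0.0, -0.0]
ft_force: [3.4, -0.2, 3.4]
finger_gap: 0.0107
clock: 18.55
tcp_pos: [0.4457, 0.2946, 0.0635]
tcp_rot: [0.118, 0.993, 0.0, -0.0]
ft_force: [2.2, -0.5, 9.8]
finger_gap: 0.0106
clock: 18.75
tcp_pos: [0.4458, 0.2947, 0.0635]
tcp_rot: [0.118, 0.993, 0.0, 0.0]
ft_force: [0.3, -2.4, 15.2]
finger_gap: 0.0111
{'clock': 18.75, 'q': [0.4394, 0.1619, 1.7299, 0.0007, 1.2493, -0.8954], 'tcp_pos': [0.4458, 0.2947, 0.0635], 'tcp_rot': [0.1178, 0.993, 0.0004, 0.0], 'ft_force': [0.2752, -2.3529, 15.1908], 'wrist_torque': [-0.4755, -0.0587, -0.0299], 'finger_gap': 0.0111}
brass ((445.59368896484375, 293.9787902832031), 29.990808486938477) ((445.48175048828125, 294.0427551269531), (59.4308967590332, 59.53532791137695), 160.73623657226562)
cyl ((437.89044189453125, 296.1660461425781), (30.740446090698242, 12.45570182800293), 75.33204650878906) 0.0801235353692187
hole ((436.64031982421875, 296.87725830078125), (28.543127059936523, 5.3174614906311035), 57.714820861816406) 395
bow tool mm [array([-13.8,   9.2,  14.3]), array([-6. , -0.4,  5.4]), array([-61.4, -59.8, -25.6])]
below-bow tool mm 2079 [array([ 4.8, 13.8, 19.5]), array([-14.5,  -0. ,  14.6]), array([-27.4, -15.9,  -9.9])]
-28 200 6.5 14.0 [-11.7  -0.   11.3]
-23 37 5.1 13.5 [-9.2  0.8 11.5]
-18 1153 1.2 19.0 [-14.6   0.4  14.6]
-13 689 13.3 19.1 [-13.1  -0.   12.8]
shift cm [ 0.94  0.   -3.41]
```

View pics/v7.png

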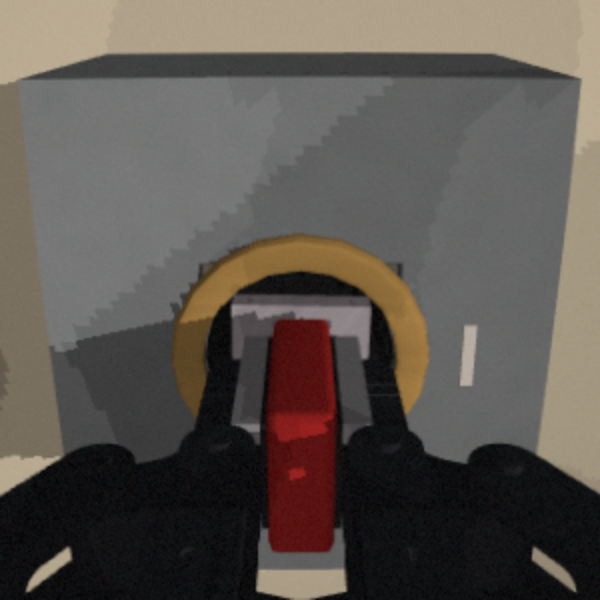

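Shoulder home: z stalls at the predicted 0.0635 while force rises, and the bow has not shifted in the hand. Turning clockwise (+ about tool z).

```bash
python3 -m handwheel '[[[0,0,0,0,0,4,0],[0,0,0,0,0,8,0],[0,0,0,0,0,12,0],[0,0,0,0,0,16,0],[0,0,0,0,0,20,0],[0,0,0,0,0,24,0],[0,0,0,0,0,28,0],[0,0,0,0,0,32,0],[0,0,0,0,0,36,0],[0,0,0,0,0,40,0],[0,0,0,0,0,40,0]]]' 120;  python3 -c "
from h import *
s=st();print(np.degrees(s['q'][0]-s['q'][5]))"
```

```text
clock: 19.9
tcp_pos: [0.4462, 0.295, 0.0636]
tcp_rot: [0.452, 0.892, 0.001, 0.0]
ft_force: [1.9, 0.3, 12.9]
finger_gap: 0.011
{'clock': 19.9, 'q': [0.4395, 0.162, 1.7296, 0.001, 1.2484, -0.1946], 'tcp_pos': [0.4462, 0.295, 0.0636], 'tcp_rot': [0.4516, 0.8922, 0.0009, 0.0001], 'ft_force': [1.9336, 0.283, 12.86], 'wrist_torque': [0.0547, -0.5793, 0.0815], 'finger_gap': 0.011}
36.328209418392426
```

```bash
python3 -m handwheel '[[[0,0,0,0,0,5,0],[0,0,0,0,0,10,0],[0,0,0,0,0,15,0],[0,0,0,0,0,20,0],[0,0,0,0,0,25,0],[0,0,0,0,0,30,0],[0,0,0,0,0,35,0],[0,0,0,0,0,40,0],[0,0,0,0,0,45,0],[0,0,0,0,0,50,0],[0,0,0,0,0,53,0],[0,0,0,0,0,53,0]]]';  python3 -c "
from h import *
s=st();print(np.degrees(s['q'][0]-s['q'][5]))"
for i in 1; do python3 -m handwheel '[[[0,0,0,0,0,4,0],[0,0,0,0,0,4,0]]]';  python3 -c "
from h import *
s=st();print(np.degrees(s['q'][0]-s['q'][5]))"; done
```

```text
clock: 21.1
tcp_pos: [0.4469, 0.295, 0.0636]
tcp_rot: [0.802, 0.597, 0.002, 0.0]
ft_force: [9.2, 1.4, 7.6]
finger_gap: 0.0113
{'clock': 21.1, 'q': [0.4393, 0.1623, 1.7292, 0.0005, 1.2471, 0.7298], 'tcp_pos': [0.4469, 0.295, 0.0636], 'tcp_rot': [0.8021, 0.5972, 0.0015, 0.0001], 'ft_force': [9.1851, 1.4393, 7.5686], 'wrist_torque': [0.1305, -1.7175, 0.1351], 'finger_gap': 0.0113}
-16.645547164734413
clock: 21.3
tcp_pos: [0.4469, 0.295, 0.0636]
tcp_rot: [0.823, 0.569, 0.002, 0.0]
ft_force: [9.2, 1.3, 8.5]
finger_gap: 0.0109
{'clock': 21.3, 'q': [0.4393, 0.1623, 1.7292, 0.0004, 1.247, 0.8], 'tcp_pos': [0.4469, 0.295, 0.0636], 'tcp_rot': [0.8225, 0.5687, 0.0016, 0.0], 'ft_force': [9.1862, 1.2701, 8.4721], 'wrist_torque': [0.1533, -1.8313, 0.1434], 'finger_gap': 0.0109}
-20.66917259072608
```

```bash
P='from h import *
s=manip.observe();print("YAW",np.degrees(s["q"][0]-s["q"][5]).round(2),np.round(s["wrist_torque"],3),np.round(s["ft_force"],1),s["tcp_pos"][2].round(4) if hasattr(s["tcp_pos"][2],"round") else s["tcp_pos"][2])'
python3 -m handwheel '[[[0.02,0.05,0.03,0,0,1,0],[0.02,0.05,0.03,0,0,1.5,0],[0.02,0.05,0.03,0,0,1.5,0]]]' >/dev/null; python3 -c "$P"
python3 -m handwheel '[[[0,0,0.01,0,0,1.5,0],[0,0,0.01,0,0,1.5,0]]]' >/dev/null; python3 -c "$P"
python3 -m handwheel '[[[0,0,0,0,0,1.5,0],[0,0,0,0,0,1.5,0]]]' >/dev/null; python3 -c "$P"
python3 -m handwheel '[[[0,0,0,0,0,1.5,0],[0,0,0,0,0,1.5,0]]]' >/dev/null; python3 -c "$P"
```

```text
YAW -22.04 [-0.07  -0.881  0.142] [ 4.5  0.2 13.8] 0.0635
YAW -23.57 [-0.065 -0.841  0.146] [ 3.7  0.2 16.1] 0.0635
YAW -25.07 [-0.07  -0.966  0.162] [ 3.5 -0.7 15.2] 0.0635
YAW -26.57 [-0.171 -0.923  0.279] [ 4.8 -0.9 16.5] 0.0635
```

```bash
P='from h import *
s=manip.observe();print("YAW",np.degrees(s["q"][0]-s["q"][5]).round(2),np.round(s["wrist_torque"],3),np.round(s["ft_force"],1),s["tcp_pos"][2],s["finger_gap"])'
python3 -m handwheel '[[[0,0,0,0,0,1,0],[0,0,0,0,0,1,0]]]' >/dev/null; python3 -c "$P"
python3 -m handwheel '[[[0,0,0,0,0,1,0],[0,0,0,0,0,1,0]]]' >/dev/null; python3 -c "$P"
python3 -m handwheel '[[[0,0,0,0,0,0,0],[0,0,0,0,0,0,0],[0,0,0,0,0,0,0],[0,0,0,0,0,0,0]]]' >/dev/null; python3 -c "$P"; python3 l.py v8.png
```

```text
YAW -27.54 [-0.074 -0.923  0.399] [ 4.3  0.  15.8] 0.06350185979959079 0.01102601585876021
YAW -28.54 [-0.183 -0.939  0.495] [ 6.2  0.1 15.3] 0.06351721591768278 0.010267810046034215
YAW -28.51 [-0.16  -0.949  0.551] [ 5.7 -0.4 15.9] 0.06350348583736598 0.010481853401829767
{'clock': 23.0, 'q': [0.439, 0.1631, 1.7284, 0.0005, 1.2474, 0.9365], 'tcp_pos': [0.4472, 0.295, 0.0635], 'tcp_rot': [0.8595, 0.5112, 0.0014, -0.0001], 'ft_force': [5.6725, -0.3897, 15.9302], 'wrist_torque': [-0.1599, -0.949, 0.5515], 'finger_gap': 0.0105}
brass ((447.3023376464844, 294.7480163574219), 30.031726837158203) ((447.245849609375, 294.5052490234375), (59.53975296020508, 60.22138595581055), 151.32728576660156)
cyl ((449.6181640625, 302.39312744140625), (16.923995971679688, 30.851839065551758), 72.38842010498047) 0.08003734651923448
hole ((450.03778076171875, 300.31951904296875), (8.434804916381836, 15.631848335266113), 63.66267013549805) 526
bow tool mm [array([-14.,   9.,  14.]), array([-5.5,  0.1,  5.9]), array([-61.5, -60. , -25.7])]
below-bow tool mm 2091 [array([ 4.2, 13.3, 19.6]), array([-14.5,  -0.4,  14.4]), array([-27.3, -15.9,  -9.9])]
-28 191 6.2 13.7 [-10.9   0.1  11.4]
-23 48 4.5 15.2 [-13.2   2.6  10.9]
-18 1148 0.8 19.1 [-14.5   1.4  14.1]
-13 704 7.8 19.1 [-13.8  -2.2  14.4]
shift cm [ 0.61 -0.   -3.41]
```

View pics/v8.png

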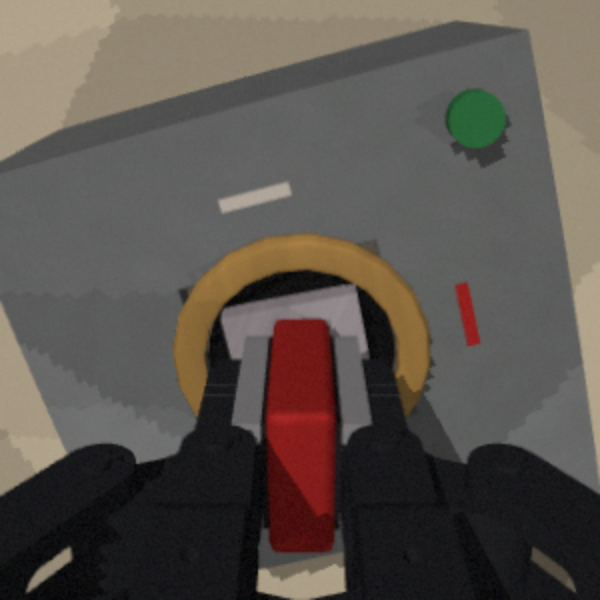

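```bash
python3 -c "
from h import *
st(); print(manip.close_job())"
```

```text
{'clock': 23.05, 'q': [0.439, 0.1631, 1.7284, 0.0005, 1.2474, 0.9365], 'tcp_pos': [0.4472, 0.295, 0.0635], 'tcp_rot': [0.8595, 0.5112, 0.0014, -0.0001], 'ft_force': [5.8038, -0.1016, 15.4385], 'wrist_torque': [-0.1411, -1.0043, 0.5541], 'finger_gap': 0.0107}
the job is handed in; nothing more can be done
None
```

The job is handed in at 23 s, with the key fully home, turned to the stop and held there under grip.

- **Tray:** it sits flat on the cutting board and is let go. It was measured within about 1 mm of the board's centre and less than 1° off in angle.
- **Key pushed in:** I worked it past the pins with small yaw wiggles. At the end the height stopped at 0.0635 m, the level predicted from the caddy, while the push rose to about 15 N. The key had not slipped in the hand.
- **Turn to the stop:** the hand turned about 105° clockwise. The torque rose steeply to 0.55 N m, well above the 0.19 N m the spring gives at the stop. By eye, the last picture shows the cylinder lagging the hand by about 10°, which puts it near the 93° stop.
- **Final hold:** the push was still about 15 N with the height unchanged and the torque steady.

**What disagreed:**
- The fingertips really sit about 36 mm higher than the stated tool point. The first tray grasp therefore closed on air above the handle. I measured the offset in the wrist camera's depth image and corrected for it.
- There was a side force of up to 9 N while turning. I cut it to about 6 N by shifting the hand 0.5 mm.

I did not measure the pot, tumbler, mug or jars again at the end. No wrist force suggested contact with any of them.

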